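# Roll a honey jar into the labelling cradle

## Robot

A 6-joint arm with a two-finger parallel gripper is mounted at the origin on the work surface. World frame = base frame: x ahead of the robot, y to its left, z up, the work surface at z = 0. Lengths are in mm, angles in rad, forces in N, time in s.
With the tool pointing down it reaches from about 375 to 925 mm from the base axis. Payload 5.7 kg.
Tool frame: the origin (TCP) lies between the finger pads; the fingertips stand 11 mm ahead of it and the grasp point (between the pads) lies 8 mm behind it (env.nose_length is the distance from the TCP to the fingertips, in mm); z points along the fingers, y is the line along which they close (so a half turn about z gives the same grasp; the last joint's range is limited). The gripper opens to 85 mm and grips with 20 to 120 N. Pads are 22 mm wide; open, the fingers measure 114 mm over their backs; the gripper's body (76 mm by 85 mm) begins 54 mm behind the grasp point. The pads swing forward as they close: fully open they stand 13 mm farther back than shut.
Start: joints at [1.187, 0.359, 1.51, -0, 1.272, -0.115], TCP at [159.339, 578.425, 242.267] pointing down, gripper open.
Joint ranges: [-2.97, 2.97], [-1.01, 2.36], [0.21, 2.38], [-0.96, 4.11], [0.2, 2.71], [-2.98, 2.98]. Speed limits (rad/s): [2.39, 2.39, 3.14, 3.14, 3.14, 3.14].

## Interface

Orientations are given as [roll, pitch, yaw] about the fixed x, y, z axes, in that order (R = Rz(yaw) Ry(pitch) Rx(roll)).
In Python, from station import env gives the robot as it stands.
- The arm moves only by the tool step_arm, never from a script. Its arguments are lists of equal length, an entry for each row: "slide": the shift along the tool's x, y, z in mm, a list of three; "turn": the turn about the tool's z in degrees. A call has 1 to 12 rows; each row shifts and turns the commanded pose from where the row before left it, along the tool's axes as they then stand; what a row does not reach is not made up. A row lasts 1/10 s, in which the tool goes at most 50 mm and 8.59 degrees, less where a joint would pass 70% of its speed; a pose out of reach is approached as far as the arm can. A call is refused whole if a number of a shift passes 50 or a number of a turn 8.59, either way. A call with a gripper value outside its range is refused whole. "hand" is the closure, from 0 (fully open) to 1 (shut), set as the call begins (left out, the last holds). The fingers move at their own pace and stop on an object; "squeeze" is the grip in N (left out, the last holds). Time passes only in rows, so rows that do not move let the fingers close. It gives the time, the measured TCP pose, the force, the opening and the grip force at its end, in the units of the state.
- env.get_obs(): the state, without advancing time (a new reading comes with each control period).
- env.snapshot(name): name is "scene" or "top" or "wrist"; returns a dict with "img" (420x560x3 uint8, blue, green, red), "range_z" (420x560 float32, mm along the optical axis (not along the pixel's ray), 0 where there is no reading), "K" (3x3 intrinsics, pixels), "distortion" ([k1, k2, p1, p2, k3] as OpenCV has them; the pictures are not rectified), "cam_to_world" (4x4, takes a point from camera to world coordinates); the wrist camera has in their place "tool_from_camera" (4x4, takes a point from camera to tool coordinates, whose origin is the TCP and whose axes are the flange's). Camera axes: x right, y up, looking along -z (the intrinsics and any distortion apply to the point x, -y, -z); pixel columns grow to the right and rows downward; lengths in mm; the calibration is good to about 2 mm. A picture is of the moment at which its call begins: read the wrist's pose just before it.
- env.finish_job(): hands the job in; it is judged then, once.
The state is a dict: "time": time; "joint_pos": joint angles; "joint_velocities": joint speeds; "tau": joint torques, N m; "tcp_pos": TCP position; "orientation": TCP orientation; "wrist_force": force on the tool from outside, world axes, zero at the start; "ft_torque": the same for the moment, N m; "finger_gap": finger opening in mm; "grip_force": force on a finger pad.
Only numpy, scipy, OpenCV 4.12 (cv2) and the standard library are available. Lean on these libraries where they do the work, as an engineer would, in place of code of your own. Each camera call takes 0.05 s, during which the arm holds its last target. There are 200 camera calls.

## Task

The honey jar lying on its side is next to be labelled: gently roll it along the bench with the fingertips or the outside of the fingers, up the ramp and into the V of the white labelling cradle, then push it lengthwise along the V until its base is up against the steel end stop. Do not grip or lift the jar, and leave everything else on the bench where it stands. Finish with the jar lying still in the V and the hand clear.

Things in the scene. Friction and masses are not known exactly. Their poses are not given: they have to be found in the camera images.
- jar: the only jar lying on its side: sealed amber glass, no label, metal screw lid; 0.3 to 0.55 kg, rolls freely. Diameter 74, length 122. Origin on its centre line at mid-length, 37 above the bench at the start. Own x runs along the centre line from lid to base: flat base at x = +61, lid face at x = -61. It rolls on the glass, x = -35 to +61. Own y, z turn as it rolls; z is up at the start
- jar_lid (a point): middle of the outer face of the jar's lid, on its centre line; the lid is 17 deep and 69 in diameter
- cradle: white plastic V-block, 200 long, screwed to the bench, with a bare metal ramp up to it. Origin at bench height under the bottom of the V, mid-length; x along the V, y across it from ramp to back, z up. Section (y, z): V bottom (0, 3), faces rise at 30 degrees to the lip (-23, 16) and to the back edge (52, 33); flat top to y = 70. A seated jar has its centre line at y = 0, z = 46
- ramp_foot (a point): middle of the foot of the cradle's ramp, at cradle y = -143 on the bench; from here the ramp, as long as the V, rises 16 at 8 degrees to the lip. The jar starts on this side, 250 to 340 from the V's middle plane, its base pointing to the end-stop end (+x of the cradle), its axis within 9 degrees of the V's
- lip (a point): middle of the lip, the ridge between ramp and V: cradle x = 0, y = -23, z = 16
- stop (a point): point on the inner face of the steel end stop, at cradle x = +100, y = 0, z = 46. The stop is an upright plate across the +x end of the V, 5 thick, 75 high, from cradle y = -22 to +62; the -x end is open. With its base against it the jar's origin is at cradle x = +39. Sliding the jar along the V takes 3 to 10 N pushed low on the lid (at z about 20); pushed high it may dig in
- jar_near: bystander: upright labelled jar, diameter 74, height 125, loose; origin at the centre of its underside, z up
- jar_far: bystander: upright labelled jar, diameter 74, height 125, loose; origin at the centre of its underside, z up
- jar_back: bystander: upright labelled jar, diameter 74, height 125, behind the cradle, loose; origin at the centre of its underside, z up
- label_roll: bystander: roll of labels on its flat end, diameter 90, height 50, loose; origin at the centre of its underside, z up
- lids: bystander: stack of four metal lids, diameter 69, height 60, loose; origin at the centre of its underside, z up
- squeegee: bystander: flat grey label squeegee, about 85 x 100 x 12, loose; origin at the centre of its underside, z up
There are look-alikes about, which are no part of the job. Leave any purple or red look-alike of the jar alone.

How it is judged:
By the outcome, as a careful person would: the job done as asked, in the order asked, and still so for the second after the job is handed in, with the robot touching nothing.
It also fails if it takes over 61 s, if anything falls off the work surface, if the arm or the gripper's body presses on something with over 40 N, if the wrist force passes 120 N, or if a joint passes its speed limit or range.

## Working session

There is one attempt and no reset: what is moved stays moved. The work goes in short steps, Python scripts to look and compute and a tool call to move; the robot and the scene stay as the last step left them, time stands still between calls to the robot, and variables do not carry over. Pictures are saved under pics/ and viewed, at most 10 in all, crops included, and the job is handed in when it is done.

Besides the shell and the picture viewer there is one more tool, called as name(argument=value, ...) on one line, values as JSON. step_arm: Moves the arm, as the interface text tells. Its arguments: {"type":"object","properties":{"slide":{"type":"array"},"turn":{"type":"array"},"hand":{"type":"number"},"squeeze":{"type":"number"}},"required":["slide","turn"]}

```bash
mkdir -p pics; ls; cat > h.py <<'E'
import numpy as np, cv2
from station import env
def save(s,n): cv2.imwrite('pics/'+n,s['img'])
def pts(s,T=None):
    "world xyz per pixel from range image"
    if T is None: T=s['cam_to_world']
    h,w=s['range_z'].shape
    u,v=np.meshgrid(np.arange(w,dtype=float),np.arange(h,dtype=float))
    n=cv2.undistortPoints(np.stack([u,v],-1).reshape(-1,1,2),np.array(s['K']),np.array(s['distortion'])).reshape(h,w,2)
    z=s['range_z'].astype(float)
    P=np.stack([n[...,0]*z,-n[...,1]*z,-z,np.ones_like(z)],-1)@np.array(T).T
    P=P[...,:3]; P[z<=0]=np.nan
    return P
E
python3 - <<'E'
from h import *
o=env.get_obs(); print({k:np.round(v,3) for k,v in o.items()}, env.nose_length)
for n in ('scene','top'):
    s=env.snapshot(n); save(s,n+'1.png'); np.savez(n+'1.npz',**s)
    print(n,np.round(s['cam_to_world'],2).tolist(),np.round(s['K'],1).tolist(),s['distortion'])
E
```

```text
pics
{'time': np.float64(0.0), 'joint_pos': array([ 1.187,  0.36 ,  1.511, -0.   ,  1.273, -0.115]), 'joint_velocities': array([ 0.001,  0.002, -0.002,  0.002,  0.001, -0.   ]), 'tau': array([ 1.0000e-03, -5.2761e+01, -2.7862e+01, -0.0000e+00,  1.3000e-02,
       -0.0000e+00]), 'tcp_pos': array([159.109, 577.836, 241.447]), 'orientation': array([-3.14 , -0.   ,  2.873]), 'wrist_force': array([ 0.775, -0.683, -0.237]), 'ft_torque': array([ 0.032,  0.038, -0.039]), 'grip_force': np.float64(0.0), 'finger_gap': np.float64(85.386)} 11.0
scene [[0.73, -0.46, 0.5, 1209.81], [0.68, 0.47, -0.56, -913.41], [0.02, 0.75, 0.66, 1023.1], [0.0, 0.0, 0.0, 1.0]] [[481.0, 0.0, 283.5], [0.0, 481.0, 210.4], [0.0, 0.0, 1.0]] [0.05278985 0.         0.         0.         0.        ]
top [[-0.01, 0.99, -0.16, 329.77], [-1.0, -0.01, 0.0, -66.69], [0.0, 0.16, 0.99, 1020.8], [0.0, 0.0, 0.0, 1.0]] [[386.1, 0.0, 281.0], [0.0, 386.1, 211.4], [0.0, 0.0, 1.0]] [-0.08517096  0.          0.          0.          0.        ]
```

View pics/top1.png

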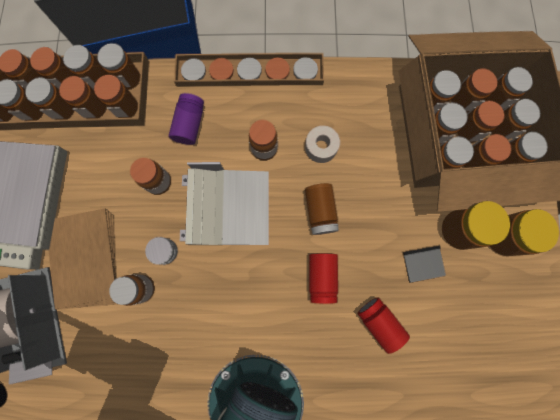

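View pics/scene1.png

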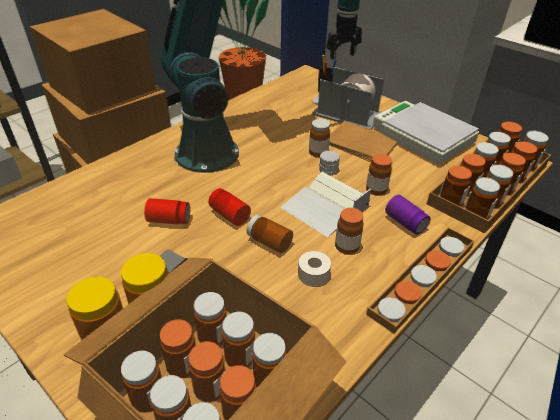

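The top view shows the amber, unlabelled jar lying at (322,208) with its metal lid at (325,228). The white V is at (205,207), the ramp at x 222–268, and the stop plate at (205,168).

Candidates lying on their sides are amber (322,208), red (323,278), red (384,326) and purple (187,118). Only the amber one fits: amber glass, metal lid, on the ramp side, base towards the stop. I'll measure it and confirm in a crop.

```bash
python3 - <<'E'
from h import *
s=dict(np.load('top1.npz')); P=pts(s)
im=s['img']
c=cv2.resize(im[100:320,130:450],None,fx=2.4,fy=2.4,interpolation=cv2.INTER_CUBIC); cv2.imwrite('pics/crop1.png',c)
# jar: height profile in box
def cloud(x0,x1,y0,y1,zmin,zmax=200):
    Q=P[y0:y1,x0:x1].reshape(-1,3); Q=Q[np.isfinite(Q[:,0])]
    return Q[(Q[:,2]>zmin)&(Q[:,2]<zmax)]
print('bench z',np.nanmedian(P[230:260,340:400,2]))
J=cloud(298,345,175,242,45)
print('jar n',len(J),J.min(0),J.max(0))
d=cv2.fitLine(J[:,:2].astype(np.float32),cv2.DIST_L2,0,.01,.01).ravel(); print('jar line',d,np.degrees(np.arctan2(d[1],d[0])))
ax=d[:2]*np.sign(d[0]); t=(J[:,:2]-d[2:])@ax; print('extent',t.min(),t.max(), 'mid',d[2:]+ax*(t.min()+t.max())/2)
# ramp plane
R=P[175:240,225:265].reshape(-1,3); R=R[np.isfinite(R[:,0])]
A=np.c_[R[:,:2],np.ones(len(R))]; co,*_=np.linalg.lstsq(A,R[:,2],rcond=None); print('ramp plane',co,'res',np.std(A@co-R[:,2]),'dir deg',np.degrees(np.arctan2(co[1],co[0])),'slope',np.degrees(np.hypot(*co[:2])))
# gray/white mask of the cradle
hsv=cv2.cvtColor(im,cv2.COLOR_BGR2HSV); m=((hsv[...,1]<60)&(hsv[...,2]>110)).astype(np.uint8)
n,l,st,_=cv2.connectedComponentsWithStats(m)
for i in range(1,n):
    if st[i,4]>150: print(i,st[i])
for r in (190,207,225):
    print(r,[tuple(np.round(P[r,c]).astype(int)) for c in range(182,276,4)])
for name,b in dict(jar_far=(248,280,118,162),roll=(304,342,124,164),jar_back=(130,172,155,195),lids=(143,178,234,268),jar_near=(108,155,272,306),red=(306,342,250,306)).items():
    Q=cloud(*b,30); top=Q[Q[:,2]>np.percentile(Q[:,2],95)-8]; print(name,np.round((top.min(0)+top.max(0))/2),np.round(np.ptp(top,axis=0)))
# stop
Q=cloud(182,228,158,185,40,90); print('stop',np.round(Q.min(0)),np.round(Q.max(0)))
E
```

```text
bench z -0.5653959368108872
jar n 1267 [ 427.72102044 -212.55545077   45.02236923] [ 555.70187084 -134.64117925   77.85145822]
jar line [ 9.9136275e-01  1.3114831e-01  4.9048035e+02 -1.7236206e+02] 7.535954
extent -60.25351225847049 61.96715566251409 mid [ 491.3297678  -172.24968983]
ramp plane [1.75086517e-03 1.36376781e-01 3.51664694e+00] res 1.8623010652370249 dir deg 89.26445196223008 slope 7.814457904252462
1 [   0    0   88   69 3273]
2 [  191     0   369    71 17032]
3 [ 97  44  26  23 473]
4 [181  59  24  21 410]
5 [237  58  25  22 423]
6 [294  58  24  21 415]
7 [508  67  24  24 453]
8 [435  71  26  24 498]
10 [ 26  78  24  24 463]
11 [  0  80  17  24 338]
13 [515  99  25  25 483]
16 [441 102  26  27 536]
26 [306 126  34  32 713]
31 [522 132  25  26 510]
33 [446 137  28  27 564]
36 [   0  142   59  127 5581]
38 [ 180  168   89   77 6240]
40 [314 224  24   9 152]
41 [145 237  27  28 577]
49 [  0 276  11  39 244]
50 [109 277  27  28 590]
71 [  9 362  43  22 582]
190 [(np.int64(553), np.int64(198), np.int64(0)), (np.int64(553), np.int64(188), np.int64(-1)), (np.int64(546), np.in
[... 2713 characters left out ...]
int64(43), np.int64(12)), (np.int64(455), np.int64(33), np.int64(10)), (np.int64(456), np.int64(23), np.int64(5)), (np.int64(456), np.int64(12), np.int64(4)), (np.int64(455), np.int64(2), np.int64(5)), (np.int64(456), np.int64(-9), np.int64(4)), (np.int64(456), np.int64(-19), np.int64(2)), (np.int64(456), np.int64(-30), np.int64(0)), (np.int64(456), np.int64(-41), np.int64(-3)), (np.int64(456), np.int64(-51), np.int64(1))]
jar_far [671. -26. 124.] [64. 61. 10.]
roll [ 672. -181.   49.] [91. 88. 10.]
jar_back [576. 264. 124.] [63. 64. 10.]
lids [387. 239.  59.] [66. 67.  9.]
jar_near [289. 300. 124.] [62. 66. 10.]
red [ 315. -173.   71.] [119.  49.  11.]
stop [604.  84.  40.] [610. 169.  78.]
```

View pics/crop1.png

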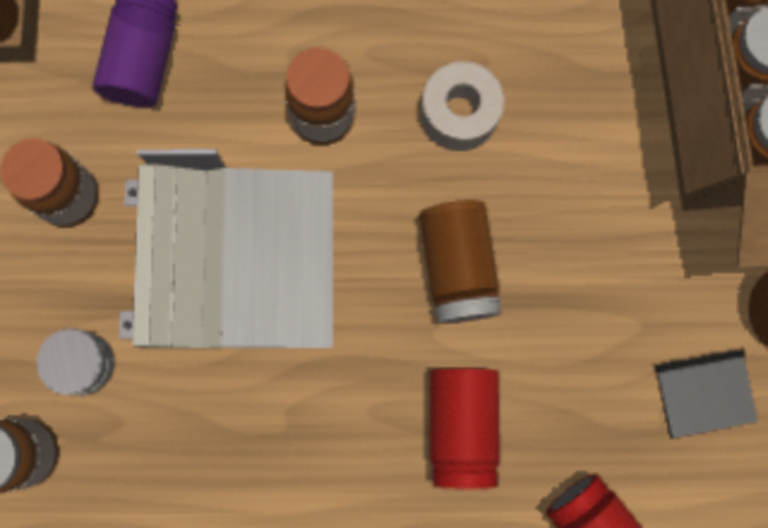

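The crop confirms it: amber glass, metal lid at the lower end, no label. I'm moving. First I'll turn the hand so its closing line lies along the jar, half closed so two fingers push as a pair.

step_arm(slide=[[0, 0, 0], [0, 0, 0], [0, 0, 0], [0, 0, 0], [0, 0, 0], [0, 0, 0], [0, 0, 0], [0, 0, 0]], turn=[8.4, 8.4, 8.4, 8.4, 8.4, 8.4, 8.4, 8.4], hand=0.5)

```text
time: 0.9
tcp_pos: [159.2, 578.1, 241.8]
orientation: [-3.141, 0.001, 1.694]
wrist_force: [0.1, -0.5, 0.3]
finger_gap: 42.6
grip_force: 0.0
```

```bash
cat >> h.py <<'E'
def to(x,y,z):
    "total tool-frame slide from measured pose to world point"
    o=env.get_obs(); from scipy.spatial.transform import Rotation as Ro
    R=Ro.from_euler('xyz',o['orientation']).as_matrix()
    print('at',np.round(o['tcp_pos'],1),'yaw',round(np.degrees(o['orientation'][2]),2),'gap',o['finger_gap'],'F',np.round(o['wrist_force'],1),'t',o['time'],'slide',np.round(R.T@(np.array([x,y,z])-o['tcp_pos']),1))
E
python3 - <<'E'
from h import *
to(480,200,200)
to(508,-250,150)
s=dict(np.load('top1.npz')); P=pts(s)
hsv=cv2.cvtColor(s['img'],cv2.COLOR_BGR2HSV); m=((hsv[...,1]<60)&(hsv[...,2]>110))
M=np.zeros_like(m); M[172:248,186:272]=m[172:248,186:272]
# foot edge and ends on metal ramp
foot=[]
for r in range(176,240):
    c=np.where(M[r])[0].max(); foot.append(P[r,c-1])
f=np.array(foot); print('foot y=%.4f x + %.1f'%tuple(np.polyfit(f[:,0],f[:,1],1)),f[:,1].mean())
for nm,fn in (('+x',np.min),('-x',np.max)):
    e=np.array([P[fn(np.where(M[:,c])[0]),c] for c in range(232,262)]); print(nm,np.polyfit(e[:,1],e[:,0],1),e[:,0].mean())
# V bottom: plane fits either side
B=P[178:240,192:203].reshape(-1,3); 
E
```

```text
at [159.2 578.1 241.8] yaw 97.05 gap 42.63511484473705 F [ 0.1 -0.5  0.3] t 0.9 slide [-414.5  272.    42. ]
at [159.2 578.1 241.8] yaw 97.05 gap 42.63511484473705 F [ 0.1 -0.5  0.3] t 0.9 slide [-864.5  244.6   92.5]
foot y=-0.0010 x + -32.2 -32.77411940928049
+x [-3.04006215e-02  6.00367596e+02] 599.6882719214542
-x [-2.61625549e-03  4.05105074e+02] 405.05039565976074
```

step_arm(slide=[[-41, 27, 1], [-41, 27, 1], [-41, 27, 1], [-41, 27, 1], [-41, 27, 1], [-41, 27, 1], [-41, 27, 1], [-41, 27, 1], [-41, 27, 1], [-41, 27, 1]], turn=[0, 0, 0, 0, 0, 0, 0, 0, 0, 0])

```text
time: 1.9
tcp_pos: [480.6, 204.8, 232.1]
orientation: [-3.141, 0.0, 1.7]
wrist_force: [0.6, 0.7, 0.3]
finger_gap: 42.8
grip_force: 0.0
```

step_arm(slide=[[-45, 0, 4], [-45, 0, 4], [-45, 0, 4], [-45, 0, 4], [-45, 0, 4], [-45, 0, 4], [-45, 0, 4], [-45, 0, 4], [-45, 0, 4], [-45, 0, 4], [0, 0, 0]], turn=[0, 0, 0, 0, 0, 0, 0, 0, 0, 0, 0])

```text
time: 3.0
tcp_pos: [538.6, -245.3, 191.6]
orientation: [3.141, 0.003, 1.696]
wrist_force: [-0.6, 1.3, 0.3]
finger_gap: 42.5
grip_force: 0.0
```

```bash
python3 - <<'E'
from h import *
to(508,-240,40)
E
```

```text
at [ 538.6 -245.3  191.6] yaw 97.16 gap 42.49755890204456 F [-0.6  1.3  0.3] t 3.0 slide [  9.5 -29.7 151.6]
```

step_arm(slide=[[0, -7, 40], [0, -7, 40], [0, -7, 40], [0, -7, 30], [0, 0, 12], [0, 0, 0]], turn=[0, 0, 0, 0, 0, 0])

```text
time: 3.6
tcp_pos: [509.0, -242.2, 28.9]
orientation: [-3.139, -0.002, 1.7]
wrist_force: [-0.2, -0.1, 0.6]
finger_gap: 42.8
grip_force: 0.0
```

```bash
cat >> h.py <<'E'
def jar(name=None,ylo=-230):
    "jar axis in the top view from points of amber/lid colour above 45% height"
    s=env.snapshot('top'); P=pts(s)
    if name: cv2.imwrite('pics/'+name,cv2.resize(s['img'][130:290,160:400],None,fx=3,fy=3,interpolation=cv2.INTER_CUBIC))
    hsv=cv2.cvtColor(s['img'],cv2.COLOR_BGR2HSV)
    m=(cv2.inRange(hsv,(5,150,30),(16,255,200))>0)&(P[...,0]>400)&(P[...,0]<610)&(P[...,1]>-215)&(P[...,1]<160)&(P[...,2]>30)
    m=cv2.morphologyEx(m.astype(np.uint8),cv2.MORPH_OPEN,np.ones((3,3)))
    n,l,st,_=cv2.connectedComponentsWithStats(m)
    i=1+np.argmax(st[1:,4]); J=P[l==i]; J=J[np.isfinite(J[:,0])]
    top=J[J[:,2]>np.percentile(J[:,2],97)-9]
    d=cv2.fitLine(top[:,:2].astype(np.float32),cv2.DIST_HUBER,0,.01,.01).ravel(); a=d[:2]*np.sign(d[0])
    t=(J[:,:2]-d[2:])@a
    print('glass px',len(J),'axis deg',round(np.degrees(np.arctan2(a[1],a[0])),1),'base',np.round(d[2:]+a*np.percentile(t,99),1),'shoulder',np.round(d[2:]+a*np.percentile(t,1),1),'origin~',np.round(d[2:]+a*(np.percentile(t,99)-61),1),'ztop',round(np.percentile(J[:,2],97),1))
E
python3 - <<'E'
from h import *
jar('p2.png')
to(510,-240,30)
E
```

```text
Traceback (most recent call last):
  File "h.py", line 27, in jar
    i=1+np.argmax(st[1:,4]); J=P[l==i]; J=J[np.isfinite(J[:,0])]
        ~~~~~~~~~^^^^^^^^^^
ValueError: attempt to get argmax of an empty sequence
```

View pics/p2.png

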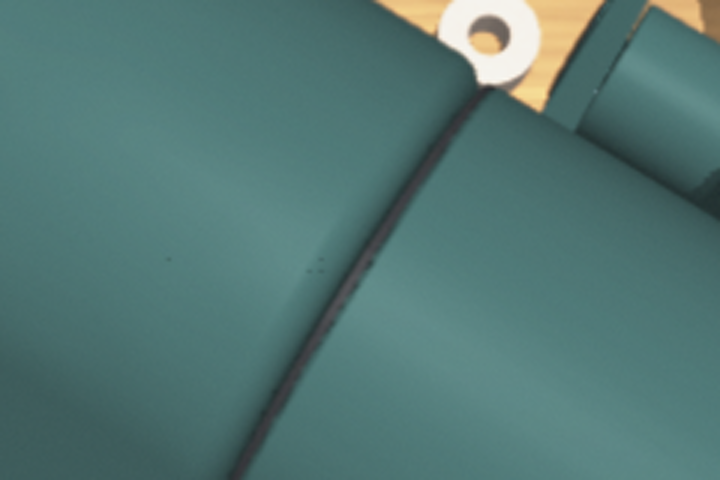

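The arm covers the jar in the top view, so I'll use the scene camera and the wrist camera.

```bash
python3 - <<'E'
from h import *
to(510,-240,30)
a=env.snapshot('scene')['img']; b=env.snapshot('wrist'); print(np.round(b['tool_from_camera'],2).tolist())
cv2.imwrite('pics/p3.png',np.vstack([cv2.resize(a[150:330,150:430],(462,297)),cv2.resize(b['img'],(400,300))[:, :].copy() if 0 else cv2.copyMakeBorder(cv2.resize(b['img'],(400,300)),0,0,0,62,0)]))
E
```

```text
at [ 510.4 -243.    30.3] yaw 97.4 gap 42.42825606066498 F [-0.  -0.1  0.2] t 3.65 slide [3.  0.  0.3]
[[0.0, 0.95, 0.31, 78.83], [1.0, -0.0, 0.0, -0.71], [0.0, 0.31, -0.95, -132.04], [0.0, 0.0, 0.0, 1.0]]
```

View pics/p3.png

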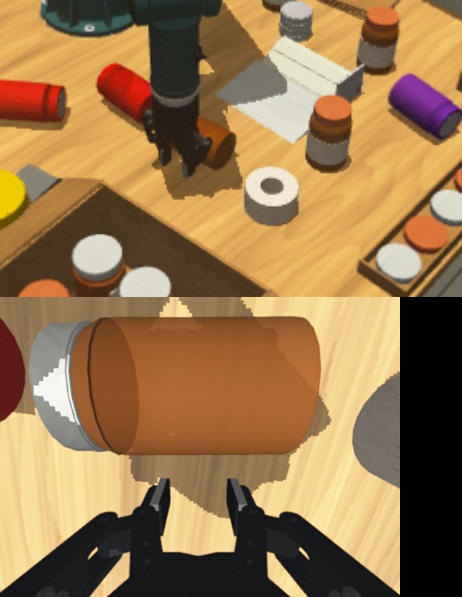

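The wrist view (lower panel) shows the jar parallel to the two fingertips, glass at panel px x 75–320, with a small gap ahead of the fingertips. It will serve as the tracker.

```bash
cat >> h.py <<'E'
from scipy.spatial.transform import Rotation as Ro
def wj(name=None):
    "jar from the wrist camera: pose in the tool frame (x ahead) and in the world"
    o=env.get_obs(); s=env.snapshot('wrist')
    if name: save(s,name)
    T=np.eye(4); T[:3,:3]=Ro.from_euler('xyz',o['orientation']).as_matrix(); T[:3,3]=o['tcp_pos']
    P=pts(s,T@s['tool_from_camera'])
    hsv=cv2.cvtColor(s['img'],cv2.COLOR_BGR2HSV)
    m=(cv2.inRange(hsv,(5,150,30),(16,255,220))>0)&(P[...,2]>25)&(P[...,2]<100)
    m=cv2.morphologyEx(m.astype(np.uint8),cv2.MORPH_OPEN,np.ones((5,5)))
    n,l,st,_=cv2.connectedComponentsWithStats(m); i=1+np.argmax(st[1:,4])
    J=P[l==i]; J=J[np.isfinite(J[:,0])]
    top=J[J[:,2]>np.percentile(J[:,2],98)-7]
    d=cv2.fitLine(top[:,:2].astype(np.float32),cv2.DIST_HUBER,0,.01,.01).ravel(); a=d[:2]*np.sign(d[0])
    t=(J[:,:2]-d[2:])@a; w=d[2:]+a*(np.percentile(t,99.5)-61)
    c=T[:3,:3].T@(np.r_[w,0]-np.r_[o['tcp_pos'][:2],0])
    print('t',round(float(o['time']),2),'tcp',np.round(o['tcp_pos'],1),'yaw',round(np.degrees(o['orientation'][2]),1),'F',np.round(o['wrist_force'],1),'| jar deg',round(np.degrees(np.arctan2(a[1],a[0])),1),'origin',np.round(w,1),'len',round(np.ptp(np.percentile(t,[.5,99.5])),1),'ztop',round(np.percentile(J[:,2],98),1),'in tool',np.round(c[:2],1))
E
python3 - <<'E'
from h import *
wj()
E
```

```text
t 3.75 tcp [ 511.7 -243.9   31.8] yaw 97.4 F [ 0.1 -0.4  0.3] | jar deg 7.9 origin [ 489.2 -170.8] len 102.1 ztop 74.9 in tool [ 75.3 -13. ]
```

step_arm(slide=[[6, 0, 0], [6, 0, 0], [5, 0, 0], [3, 0, 0], [3, 0, 0], [3, 0, 0], [3, 0, 0], [3, 0, 0], [3, 0, 0], [3, 0, 0], [3, 0, 0], [3, 0, 0]], turn=[0, 0, 0, 0, 0, 0, 0, 0, 0, 0, 0, 0])

```text
time: 5.0
tcp_pos: [504.3, -199.4, 30.3]
orientation: [-3.142, 0.0, 1.7]
wrist_force: [-0.0, -0.4, 0.6]
finger_gap: 42.5
grip_force: 0.1
```

```bash
python3 - <<'E'
from h import *
wj()
E
```

```text
t 5.0 tcp [ 504.3 -199.4   30.3] yaw 97.4 F [-0.  -0.4  0.6] | jar deg 7.9 origin [ 486.2 -149.2] len 102.0 ztop 74.8 in tool [ 52.1 -11.6]
```

step_arm(slide=[[4, 0, 0], [4, 0, 0], [4, 0, 0], [4, 0, 0], [4, 0, 0], [4, 0, 0], [4, 0, 0], [4, 0, 0], [4, 0, 0], [4, 0, 0], [4, 0, 0], [4, 0, 0]], turn=[0.6, 0.6, 0.7, 0.7, 0.7, 0.7, 0.7, 0.7, 0.7, 0.7, 0.7, 0.6])

```text
time: 6.25
tcp_pos: [501.3, -151.5, 30.3]
orientation: [-3.142, 0.0, 1.558]
wrist_force: [0.1, -0.1, 0.1]
finger_gap: 42.8
grip_force: 0.1
```

```bash
python3 - <<'E'
from h import *
wj()
E
```

```text
t 6.25 tcp [ 501.3 -151.5   30.3] yaw 89.2 F [ 0.1 -0.1  0.1] | jar deg 7.8 origin [479.6 -98.3] len 102.0 ztop 74.9 in tool [ 52.9 -22.4]
```

The jar kept its 8° yaw because pushing near its middle does not turn it. I'll back off, open fully, and centre the hand on the jar so one finger pushes near the lid end and the other limits the turn.

step_arm(slide=[[-8, 0, 0], [-4, -5, 2], [0, -8, 4], [0, -8, 4], [0, 0, 0], [0, 0, 0]], turn=[0, 0, 0, 0, 0, 0], hand=0)

```text
time: 6.9
tcp_pos: [479.4, -163.4, 20.1]
orientation: [-3.141, -0.0, 1.558]
wrist_force: [0.5, 0.4, -0.4]
finger_gap: 85.4
grip_force: 0.0
```

```bash
python3 - <<'E'
from h import *
wj('p4.png')
E
```

```text
t 6.9 tcp [ 479.4 -163.4   20.1] yaw 89.3 F [ 0.5  0.4 -0.4] | jar deg 7.9 origin [478.  -87.4] len 102.0 ztop 74.9 in tool [75.9 -2.4]
```

View pics/p4.png

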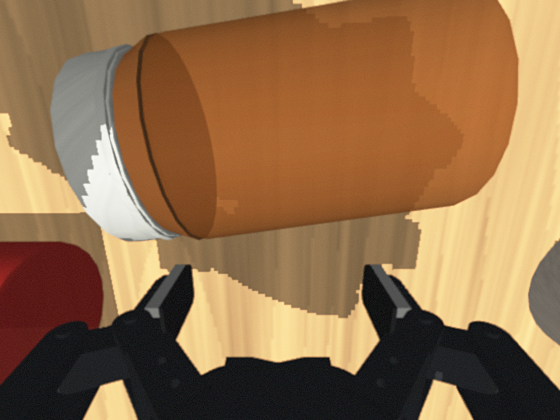

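step_arm(slide=[[7, 0, 0], [7, 0, 0], [7, 0, 0], [7, 0, 0], [7, 0, 0], [6, 0, 0], [5, 0, 0], [5, 0, 0], [5, 0, 0], [5, 0, 0]], turn=[0, 0, 0, 0, 0, 0, 0, 0, 0, 0])

```text
time: 7.95
tcp_pos: [481.0, -102.2, 20.4]
orientation: [3.141, 0.0, 1.559]
wrist_force: [-0.4, -0.6, -0.6]
finger_gap: 85.2
grip_force: 0.0
```

```bash
python3 - <<'E'
from h import *
wj()
E
```

```text
t 7.95 tcp [ 481.  -102.2   20.4] yaw 89.3 F [-0.4 -0.6 -0.6] | jar deg 6.3 origin [473.9 -47.1] len 101.9 ztop 74.8 in tool [55.  -7.8]
```

step_arm(slide=[[5, -1, 0], [5, -1, 0], [5, -1, 0], [5, -1, 0], [5, 0, 0], [5, 0, 0], [5, 0, 0], [5, 0, 0], [5, 0, 0], [5, 0, 0]], turn=[0, 0, 0, 0, 0, 0, 0, 0, 0, 0])

```text
time: 9.0
tcp_pos: [477.6, -52.1, 20.4]
orientation: [3.141, 0.0, 1.559]
wrist_force: [0.7, -1.8, 1.6]
finger_gap: 85.6
grip_force: 1.1
```

```bash
python3 - <<'E'
from h import *
wj()
E
```

```text
t 9.0 tcp [477.6 -52.1  20.4] yaw 89.3 F [ 0.7 -1.8  1.6] | jar deg 1.0 origin [471.4  -0.9] len 101.8 ztop 79.1 in tool [51.1 -6.9]
```

step_arm(slide=[[5, 0, -1], [5, 0, -1], [5, 0, -1], [5, 0, -1], [5, 0, -1], [5, 0, -1], [5, 0, -1], [5, 0, -1], [5, 0, -1], [5, 0, -1], [5, 0, -1], [5, 0, -1]], turn=[0, 0, 0, 0, 0, 0, 0, 0, 0, 0, 0, 0])

```text
time: 10.25
tcp_pos: [478.2, 8.0, 32.4]
orientation: [-3.141, 0.0, 1.559]
wrist_force: [-0.5, -1.3, 1.3]
finger_gap: 85.5
grip_force: 1.1
```

```bash
python3 - <<'E'
from h import *
wj()
E
```

```text
t 10.25 tcp [478.2   8.   32.4] yaw 89.3 F [-0.5 -1.3  1.3] | jar deg 1.3 origin [470.4  59.1] len 101.7 ztop 87.3 in tool [51.1 -8.5]
```

step_arm(slide=[[4, 0, -0.6], [4, 0, -0.6], [4, 0, -0.6], [3, 0, -0.5], [3, 0, -0.5], [3, 0, 0], [2, 0, 0], [2, 0, 0], [2, 0, 0], [2, 0, 0], [1, 0, 0], [0, 0, 0]], turn=[0, 0, 0, 0, 0, 0, 0, 0, 0, 0, 0, 0])

```text
time: 11.5
tcp_pos: [479.1, 37.7, 35.2]
orientation: [3.141, -0.0, 1.559]
wrist_force: [2.0, -1.8, 1.4]
finger_gap: 85.2
grip_force: 1.4
```

```bash
python3 - <<'E'
from h import *
wj()
E
```

```text
t 11.5 tcp [479.1  37.7  35.2] yaw 89.3 F [ 2.  -1.8  1.4] | jar deg 2.4 origin [469.7  87.9] len 101.8 ztop 91.1 in tool [ 50.2 -10. ]
```

step_arm(slide=[[2, 0, 0], [2, 0, 0], [2, 0, 0], [2, 0, 0], [1, 0, 0], [0, 0, 0], [0, 0, 0], [0, 0, 0]], turn=[0, 0, 0, 0, 0, 0, 0, 0])

```text
time: 12.35
tcp_pos: [478.6, 46.7, 35.0]
orientation: [-3.141, -0.0, 1.558]
wrist_force: [2.0, 0.5, 0.5]
finger_gap: 85.6
grip_force: 1.1
```

```bash
python3 - <<'E'
from h import *
wj('p5.png')
E
```

```text
t 12.35 tcp [478.6  46.7  35. ] yaw 89.3 F [2.  0.5 0.5] | jar deg 3.1 origin [468.8  95.9] len 101.9 ztop 90.8 in tool [ 49.1 -10.4]
```

View pics/p5.png

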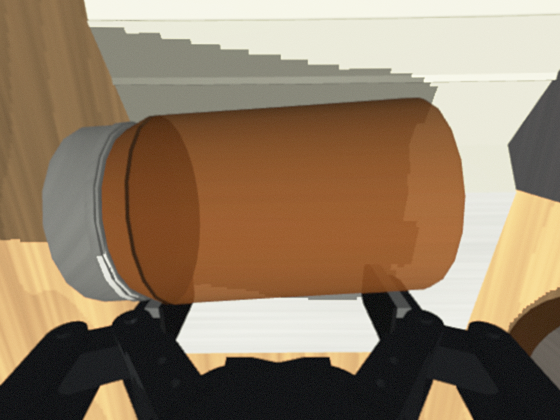

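step_arm(slide=[[2, 0, -1], [2, 0, -1], [2, 0, -1], [2, 0, -1], [2, 0, 0], [0, 0, 0], [0, 0, 0], [0, 0, 0]], turn=[0, 0, 0, 0, 0, 0, 0, 0])

```text
time: 13.2
tcp_pos: [478.5, 56.5, 39.0]
orientation: [-3.141, 0.0, 1.559]
wrist_force: [-0.1, -0.4, 0.2]
finger_gap: 85.2
grip_force: 0.0
```

```bash
python3 - <<'E'
from h import *
wj()
E
```

```text
t 13.2 tcp [478.5  56.5  39. ] yaw 89.3 F [-0.1 -0.4  0.2] | jar deg 0.1 origin [468.5 113.2] len 101.7 ztop 83.5 in tool [ 56.6 -10.7]
```

The jar dropped into the V: top at 83.5, straight to 0.1°, and no longer touching the fingers. Now I'll lift clear, shut the hand and turn it so it can push along +x on the lid.

step_arm(slide=[[-8, 0, -4], [-8, 0, -30], [0, 0, -40], [0, 0, -30], [0, 0, 0], [0, 0, 0], [0, 0, 0], [0, 0, 0], [0, 0, 0], [0, 0, 0], [0, 0, 0], [0, 0, 0]], turn=[0, 0, 8.1, 8.1, 8.1, 8.1, 8.1, 8.1, 8.1, 8.1, 8.1, 8.1])

```text
time: 14.45
tcp_pos: [478.5, 39.9, 143.3]
orientation: [3.141, 0.0, 0.139]
wrist_force: [0.5, 0.2, 0.5]
finger_gap: 85.7
grip_force: 0.0
```

step_arm(slide=[[-20, 0, 0], [-30, -15, 0], [-30, -30, 0], [-20, -20, 0], [0, 0, 0]], turn=[8.1, 0, 0, 0, 0], hand=1)

```text
time: 14.95
tcp_pos: [374.5, 103.2, 142.9]
orientation: [-3.142, 0.004, 0.005]
wrist_force: [1.0, -0.6, 0.1]
finger_gap: 12.2
grip_force: 0.0
```

```bash
cat >> h.py <<'E'
def tip():
    s=env.snapshot('wrist'); Q=pts(s,s['tool_from_camera']); m=(abs(Q[...,0])<25)&(abs(Q[...,1])<30)&(Q[...,2]>-30)&(Q[...,2]<25)&(s['img'].max(-1)<110)
    q=Q[m]; print('finger z99 in tool',np.round(np.percentile(q[:,2],[50,95,99]),1),'x',np.round(np.percentile(q[:,0],[1,99]),1),'y',np.round(np.percentile(q[:,1],[1,99]),1),len(q))
E
python3 - <<'E'
from h import *
wj('p6.png'); tip(); to(372,111,27)
E
```

```text
t 14.95 tcp [374.5 103.2 142.9] yaw 0.3 F [ 1.  -0.6  0.1] | jar deg -0.8 origin [455.5 109.9] len 89.0 ztop 83.7 in tool [81.1 -6.2]
finger z99 in tool [-15.1   2.9   5.9] x [-10.2  11.2] y [-16.   14.9] 2330
at [378.8 102.2 143.5] yaw 0.27 gap 0.4138150521292954 F [0.7 0.9 0.7] t 15.05 slide [ -6.9  -8.9 116.5]
```

View pics/p6.png

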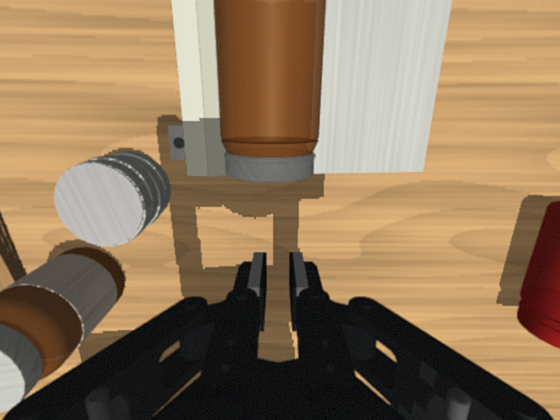

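```bash
python3 - <<'E'
from h import *
tip()
o=env.get_obs(); s=env.snapshot('wrist'); save(s,'p7.png')
T=np.eye(4); T[:3,:3]=Ro.from_euler('xyz',o['orientation']).as_matrix(); T[:3,3]=o['tcp_pos']
P=pts(s,T@s['tool_from_camera']); 
m=(P[...,2]>60)&(P[...,2]<90)&(P[...,1]>80)&(P[...,1]<140)&(P[...,0]>390)
Q=P[m]; print('lid end x',np.percentile(Q[:,0],[0.5,1,5]))
L=P[(P[...,2]>45)&(P[...,0]<425)&(P[...,0]>400)&(P[...,1]>60)&(P[...,1]<160)]; print('lid y range',np.percentile(L[:,1],[1,99]),L[:,2].max())
to(380,110,27)
E
```

```text
finger z99 in tool [-15.5   2.5   5.9] x [-10.3  11.2] y [-13.7  12.7] 2225
lid end x [410.58327454 411.42758395 417.3887223 ]
lid y range [ 77.48979885 142.35134138] 232.91964217277865
at [380.1 101.8 143.5] yaw 0.18 gap 0.14235114029178259 F [ 0.3  0.5 -0.3] t 15.15 slide [ -0.2  -8.2 116.5]
```

step_arm(slide=[[0, -4, 30], [0, -4, 30], [0, 0, 30], [0, 0, 20], [0, 0, 5], [0, 0, 0]], turn=[0, 0, 0, 0, 0, 0])

```text
time: 15.75
tcp_pos: [379.0, 109.8, 27.6]
orientation: [3.141, 0.001, 0.002]
wrist_force: [0.4, -0.5, 0.3]
finger_gap: 0.3
grip_force: 0.0
```

step_arm(slide=[[5, 0, 0], [4, 0, 0], [3, 0, 0], [3, 0, 0], [2, 0, 0], [2, 0, 0], [2, 0, 0], [2, 0, 0], [2, 0, 0], [2, 0, 0]], turn=[0, 0, 0, 0, 0, 0, 0, 0, 0, 0])

```text
time: 16.75
tcp_pos: [401.8, 110.2, 27.9]
orientation: [3.141, 0.006, 0.004]
wrist_force: [-7.7, -0.9, 8.6]
finger_gap: 0.0
grip_force: 0.0
```

```bash
python3 - <<'E'
from h import *
wj()
E
```

```text
t 16.75 tcp [401.8 110.2  27.9] yaw 0.2 F [-7.7 -0.9  8.6] | jar deg -0.8 origin [445.8 110.3] len 73.4 ztop 83.6 in tool [43.9 -0. ]
```

step_arm(slide=[[-2, 0, -2], [0, 0, -2], [0, 0, 0], [0, 0, 0]], turn=[0, 0, 0, 0])

```text
time: 17.2
tcp_pos: [403.6, 110.4, 32.2]
orientation: [3.141, 0.0, 0.004]
wrist_force: [-1.6, 1.0, 0.8]
finger_gap: -0.4
grip_force: 0.0
```

```bash
python3 - <<'E'
from h import *
wj('p8.png')
a=env.snapshot('top')['img']; b=cv2.imread('pics/p8.png')
c=env.snapshot('scene')['img'][150:260,260:400]
cv2.imwrite('pics/p9.png',np.vstack([np.hstack([cv2.resize(b,(400,300)),cv2.resize(c,(380,300))])]))
E
```

```text
t 17.2 tcp [403.6 110.4  32.2] yaw 0.2 F [-1.6  1.   0.8] | jar deg 0.1 origin [448.8 109.7] len 75.4 ztop 83.8 in tool [45.2  0.9]
```

View pics/p9.png

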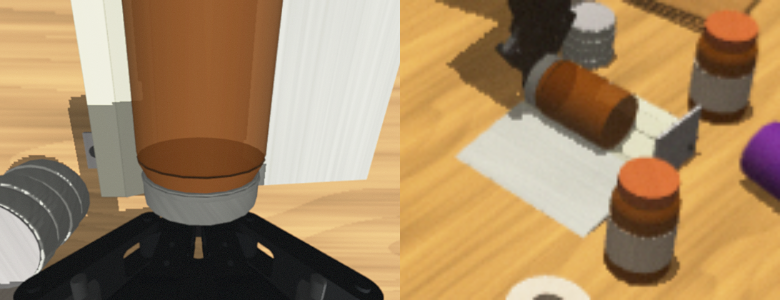

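step_arm(slide=[[2, 0, 0], [2, 0, 0], [2, 0, 0], [2, 0, 0], [2, 0, 0], [2, 0, 0], [2, 0, 0], [2, 0, 0]], turn=[0, 0, 0, 0, 0, 0, 0, 0])

```text
time: 18.15
tcp_pos: [419.7, 110.5, 32.1]
orientation: [3.141, 0.0, 0.004]
wrist_force: [-2.0, 0.4, 0.3]
finger_gap: -0.1
grip_force: 0.0
```

```bash
python3 - <<'E'
from h import *
wj()
E
```

```text
t 18.15 tcp [419.7 110.5  32.1] yaw 0.2 F [-2.   0.4  0.3] | jar deg -0.1 origin [465.  109.7] len 75.4 ztop 83.7 in tool [45.3  1. ]
```

step_arm(slide=[[3, 0, 0], [4, 0, 0], [4, 0, 0], [4, 0, 0], [4, 0, 0], [4, 0, 0], [4, 0, 0], [4, 0, 0], [3, 0, 0], [2, 0, 0]], turn=[0, 0, 0, 0, 0, 0, 0, 0, 0, 0])

```text
time: 19.2
tcp_pos: [456.0, 110.6, 32.1]
orientation: [3.141, -0.0, 0.003]
wrist_force: [-2.0, -0.0, 0.9]
finger_gap: 0.1
grip_force: 0.0
```

step_arm(slide=[[2, 0, 0], [2, 0, 0], [1.5, 0, 0], [1.5, 0, 0], [1.5, 0, 0]], turn=[0, 0, 0, 0, 0])

```text
time: 19.7
tcp_pos: [464.2, 110.6, 32.1]
orientation: [3.141, 0.0, 0.003]
wrist_force: [-2.2, 0.7, -0.4]
finger_gap: -0.6
grip_force: 0.0
```

step_arm(slide=[[1, 0, 0], [1, 0, 0], [1, 0, 0], [1, 0, 0], [1, 0, 0], [1, 0, 0]], turn=[0, 0, 0, 0, 0, 0])

```text
time: 20.3
tcp_pos: [468.9, 110.6, 31.9]
orientation: [3.141, 0.002, 0.003]
wrist_force: [-6.1, 0.1, 3.0]
finger_gap: -0.2
grip_force: 0.0
```

step_arm(slide=[[1, 0, 0], [1, 0, 0], [0, 0, 0]], turn=[0, 0, 0])

```text
time: 20.6
tcp_pos: [468.8, 110.5, 31.6]
orientation: [3.141, 0.006, 0.003]
wrist_force: [-7.2, -0.6, 3.1]
finger_gap: 0.4
grip_force: 0.0
```

step_arm(slide=[[-5, 0, 0], [-10, 0, 0], [-15, 0, 0], [-20, 0, -5], [-20, 0, -30], [0, 0, -40], [0, -30, -40], [0, -45, 0], [0, -45, 0], [0, -45, 0], [0, 0, 0]], turn=[0, 0, 0, 0, 0, 0, 0, 0, 0, 0, 0])

```text
time: 21.7
tcp_pos: [402.7, 280.6, 148.0]
orientation: [-3.138, -0.005, 0.008]
wrist_force: [0.2, 0.2, 0.9]
finger_gap: 0.4
grip_force: 0.0
```

```bash
python3 - <<'E'
from h import *
def look():
    s=env.snapshot('top'); P=pts(s)
    hsv=cv2.cvtColor(s['img'],cv2.COLOR_BGR2HSV)
    return s,P
s,P=look(); c=env.snapshot('scene')['img'][130:280,240:440]
cv2.imwrite('pics/p10.png',np.hstack([cv2.resize(s['img'][100:310,100:350],(400,336)),cv2.resize(c,(400,336))]))
m=(P[...,2]>66)&(P[...,1]>85)&(P[...,1]<140)&(P[...,0]>440)&(P[...,0]<604)
print(np.percentile(P[m],[1,50,99],axis=0))
E
```

```text
[[482.64732703  85.61467144  67.01572399]
 [542.27346889 108.79222542  78.57677953]
 [602.1570107  136.63757531  84.72408039]]
```

View pics/p10.png

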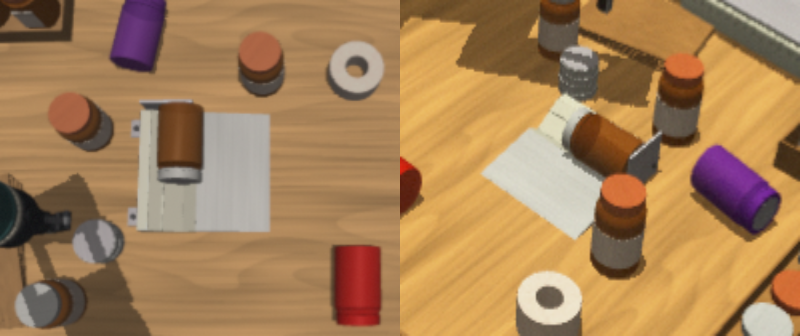

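The jar lies in the V with its base against the stop plate. In the top panel it is at about (180,140), with the stop edge at (165,103). The other objects look undisturbed and the hand is clear, so I'm handing in.

```bash
python3 -c "
from station import env
print(env.finish_job())"
```

```text
the job is handed in; nothing more can be done
None
```

The jar is lying in the V of the cradle with its base up against the end stop, the hand is clear, the other items look undisturbed in the last pictures, and the job was handed in at about 22 s; no verdict was returned.

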